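# Pin the instrument module to its dock and lock the linchpin

### The arm

A 6-joint arm with a two-finger parallel gripper is mounted at the origin on the work surface. World frame = base frame: x ahead of the robot, y to its left, z up, the work surface at z = 0. Lengths are in m, angles in rad, forces in N, time in s.
With the tool pointing down it reaches from about 0.375 to 0.9 m from the base axis. Payload 3.1 kg.
Tool frame: the origin (TCP) lies between the finger pads; the fingertips stand 22 mm ahead of it and the grasp point (between the pads) lies 3 mm ahead of it; z points along the fingers, y is the line along which they close (so a half turn about z gives the same grasp; the last joint's range is limited). The gripper opens to 87 mm and grips with 3 to 60 N. Pads are 19 mm wide; open, the fingers measure 117 mm over their backs; the gripper's body (75 mm by 190 mm) begins 51 mm behind the grasp point.
Start: joints at [-1.3, 0.527, 1.433, -0, 1.181, -0.178], TCP at [0.272, -0.563, 0.245] pointing down, gripper open.
Joint ranges: [-3.08, 3.08], [-0.75, 2.2], [0.22, 2.44], [-1.43, 4.57], [0, 2.65], [-2.85, 2.85]. Speed limits (rad/s): [2.79, 2.79, 3.14, 3.14, 3.14, 3.14].

### API

Orientations are given as a unit quaternion [x, y, z, w].
In Python, from rig import get_obs, camera, get_calibration, hand_in, cut_out gives the robot as it stands.
- The arm moves only by the shell command python3 -m inch 'ROWS' [OPENING] [FORCE]. ROWS is JSON, one flat list of numbers, 6 for each row, row after row: the shift along the tool's x, y, z scaled (see below), then the turn, a rotation vector about the tool's x, y, z scaled (see below). A call has 1 to 20 rows; each row is the pose to reach, as a shift and turn from the pose commanded when the call began, along the tool's axes at that moment; what a row does not reach only later rows make up. The controller multiplies each number of a shift by 0.08 m and each number of a turn by 90 degrees. A row lasts 1/12 s, in which the tool goes at most 41.7 mm and 7.16 degrees, less where a joint would pass 70% of its speed; a pose out of reach is approached as far as the arm can. A call with a number of a shift or a turn outside -1 to 1 is refused whole. A call with a gripper value outside its range is refused whole. OPENING is the finger opening in mm, from 0 to 87, set as the call begins (- or left out, the last holds). The fingers move at their own pace and stop on an object; FORCE is the grip in N (left out, the last holds). Time passes only in rows, so rows that repeat a pose let the fingers close. It gives the time, the measured TCP pose, the force, the opening and the grip force at its end, in the units of the state.
- get_obs(): the state, without advancing time (a new reading comes with each control period).
- camera(name): name is "scene" or "top"; returns the picture (400x640x3 uint8, red, green, blue); there is no depth.
- get_calibration(name): a dict with "vertical_fov" (degrees; the focal length in pixels is half the picture's height over the tangent of half this angle, whatever the lens; pixels are square), "cx", "cy" (the principal point, pixels), "T" (4x4, takes a point from camera to world coordinates). Camera axes: x right, y down, z forward; pixel columns grow to the right and rows downward; lengths in m; the calibration is good to about 2 mm. A picture is of the moment at which its call begins. get_calibration takes no time and is no camera call.
- hand_in(): hands the job in; it is judged then, once.
Trained networks look in the newest picture that a camera, given by its name, has taken for a name from the list of things; names that differ only in an ending like _2 or _b are one class to them, and where a whole thing is asked for, a point or a joint stands for the part that bears it (a point fixed in the world has none). Each returns a list of dicts, best first, with "conf" (0 to 1); they miss things now and then, are a little off and sometimes report something else, mostly with a low value. They report only what shows in the picture. A call takes as long as a camera call.
- cut_out(camera, thing): "region" (400x640 bool, what is visible of it) and "bbox" ([left, top, right, bottom] in pixels, round what is visible of it).
The state is a dict: "time": time; "q": joint angles; "joint_velocities": joint speeds; "joint_torque": joint torques, N m; "position": TCP position; "tool_rot": TCP orientation; "ft_force": force on the tool from outside, world axes, zero at the start; "moment": the same for the moment, N m; "grip_width": finger opening in m; "grip_force": force on a finger pad.
Only numpy, scipy, OpenCV 4.12 (cv2) and the standard library are available. Lean on these libraries where they do the work, as an engineer would, in place of code of your own. Each camera call takes 0.05 s, during which the arm holds its last target. There are 200 camera calls.

### The job

Take the linchpin, the one pin in the white rack that carries a wire ring, and put it down the hole of the lug on the white instrument module until its collar rests on the lug, with its ring pointing out past the lug's free end. Then press the ring's thumb tab down so that the ring swings over the free end and snaps shut around the lug and below the pin's tip. Let go, and leave the other pins and the mirror mount where they are.

Things in the scene. Friction and masses are not known exactly. Their poses are not given: they have to be found in the camera images.
- linchpin: Steel pin, shank 14 mm thick, 54 mm long, last 13 mm tapered; collar 38 mm across; flat black grip tab 28 (x) by 14 mm (y), from 14 to 60 mm above the origin: pinch it across y. 0.25 kg. Origin: centre of the collar's underside; z up the shank, x towards the open wire ring. Starts upright in one of the rack's three bores (62 mm up), collar on the rack.
- ring (a joint): Wire ring's angle about its hinge, a line along the pin's y, 9 mm above its origin. 0: open, sticking out along pin +x, 15 degrees above level. Grows as it swings down; 1.83: shut, hanging in the pin's y-z plane, its wire 9 mm below the pin's tip. Over-centre spring: under 2 N down on its thumb tab moves it; from about 0.75 on it snaps shut by itself.
- ring_tab (a point): Centre of the flat thumb tab (28 mm wide, 22 mm long, 4 mm thick) on the outer end of the ring, 80 mm from the hinge line. The ring is a loop of 6 mm dark steel wire, 76 mm wide outside, its end 72 mm from the hinge line, then the tab. Open, the tab's centre lies 77 mm along the pin's x and 30 mm above the pin's origin.
- lug_hole (a point): Centre of the hole's mouth on the lug's top, 100 mm above the table. The lug is a level aluminium bar, 44 mm wide, 36 thick, standing out from the fixed white module; the upright through hole is 20 mm wide, chamfered 3 mm; free air below. x along the lug to its free end, 23 mm from the hole; y across; z up. The module's face is 60 mm behind (-x); it is 131 mm high.
- rack: Fixed white pin rack, 56 x 232 mm, 62 mm high, with three 20 mm upright bores in a row along its y, 80 mm apart, the middle one at the centre. Origin: centre of its underside; z up.
- plain_pin: Bystander: pin with the same shank, collar and black grip tab as the linchpin but without a ring, in another bore of the rack. Origin as the linchpin's. To be left alone.
- knob_pin: Bystander: pin with the same shank and collar and a round black knob 30 mm across, top 50 mm above its origin, in the third bore of the rack. Origin as the linchpin's. To be left alone.
- mirror_mount: Bystander: black square mirror mount on a short post with a round 50 mm foot, 82 mm high, on the table beyond the rack and lug. Origin: centre of its underside. To be left alone.

How it is judged:
On the way, in this order (a step that is already met when the one before it is completed fails the run):
1. the linchpin is fully down in the lug's hole, its ring still open (horizontal distance between linchpin and lug_hole below 0.01 m and z of linchpin in the frame of lug_hole between -0.005 and 0.005 m and angle between linchpin's own z axis and vertical below 0.17 rad and value of joint ring below 0.5 rad), for 0.2 s.
2. the ring has been swung shut over the lug's end with the pin in the hole (value of joint ring above 1.6 rad and horizontal distance between linchpin and lug_hole below 0.01 m and z of linchpin in the frame of lug_hole below 0.01 m), for 0.2 s.
At the end, for the whole second after the job is handed in: The linchpin stands in the lug's hole, within 10 mm of its axis and 10 degrees of upright, its collar within 5 mm of the lug's top, at rest, and its ring is shut (joint above 1.6 rad) (horizontal distance between linchpin and lug_hole below 0.01 m and z of linchpin in the frame of lug_hole between -0.005 and 0.005 m and angle between linchpin's own z axis and vertical below 0.17 rad and value of joint ring above 1.6 rad and linear speed of linchpin below 0.02 m/s); the robot touches nothing.
It fails at once if another pin or the mirror mount is moved by more than 20 mm (distance of any of plain_pin, knob_pin, mirror_mount from where it was at the start of the episode above 0.02 m).
It also fails if it takes over 45 s, if anything falls off the work surface, if the arm or the gripper's body presses on something with over 40 N, if the wrist force passes 120 N, or if a joint passes its speed limit or range.

## Working session

There is one attempt and no reset: what is moved stays moved. The work goes in short steps, Python scripts to look and compute and a shell command to move; the robot and the scene stay as the last step left them, time stands still between calls to the robot, and variables do not carry over. Pictures are saved under pics/ and viewed, at most 10 in all, crops included, and the job is handed in when it is done.

```bash
mkdir -p pics
python3 - <<'E'
from rig import *
import cv2,numpy as np
for c in ["scene","top"]:
    im=camera(c); cv2.imwrite(f"pics/{c}0.png",im[:,:,::-1]); k=get_calibration(c)
    print(c,k["vertical_fov"],k["cx"],k["cy"],np.round(k["T"],3).tolist())
    for t in ["linchpin","ring","ring_tab","lug_hole","rack","plain_pin","knob_pin","mirror_mount"]:
        try:
            print(t,[(round(d["conf"],2),d["bbox"],np.round(np.argwhere(d["region"]).mean(0)[::-1],1).tolist()) for d in cut_out(c,t)[:2]])
        except Exception as e: print(t,e)
o=get_obs();print(o["time"],o["position"],o["tool_rot"])
E
```

```text
scene 44.547806350173744 316.6594506022295 204.59846627442266 [[-0.054, 0.539, -0.841, 1.48], [0.999, 0.024, -0.049, -0.018], [-0.006, -0.842, -0.54, 0.623], [0.0, 0.0, 0.0, 1.0]]
linchpin [(0.78, [221.2, 169.1, 270.7, 200.7], [253.0, 182.5])]
ring [(0.55, [221.5, 171.2, 250.5, 197.9], [234.4, 182.9])]
ring_tab [(0.64, [222.3, 176.0, 250.8, 192.6], [232.2, 181.6])]
lug_hole [(0.79, [406.5, 158.7, 538.0, 262.5], [479.7, 208.3])]
rack [(0.65, [238.1, 170.8, 282.1, 252.7], [262.2, 218.0])]
plain_pin [(0.66, [258.9, 152.3, 279.2, 181.8], [268.5, 165.5])]
knob_pin [(0.79, [244.8, 190.2, 262.0, 222.0], [253.3, 205.9])]
mirror_mount [(0.6, [294.7, 252.5, 321.9, 303.8], [308.6, 278.1])]
top 46.655910354115264 324.0042056480362 203.7000544382651 [[0.021, -0.991, 0.131, 0.478], [-0.999, -0.024, -0.021, -0.079], [0.024, -0.131, -0.991, 1.076], [0.0, 0.0, 0.0, 1.0]]
linchpin [(0.72, [358.8, 208.1, 409.7, 244.0], [380.3, 225.0]), (0.68, [366.1, 210.5, 411.6, 248.1], [393.1, 230.9])]
ring [(0.77, [364.7, 209.8, 409.2, 246.8], [393.4, 230.8])]
ring_tab [(0.72, [363.1, 208.6, 408.2, 241.9], [387.7, 227.5])]
lug_hole [(0.96, [90.8, 153.1, 226.3, 272.0], [150.6, 212.7])]
rack [(0.55, [348.7, 172.8, 383.7, 280.2], [363.1, 226.5])]
plain_pin [(0.68, [356.2, 251.4, 374.0, 268.7], [364.6, 260.6])]
knob_pin []
mirror_mount [(0.94, [305.5, 109.0, 323.7, 136.9], [314.7, 122.7])]
0.9 [ 0.2717863  -0.56280943  0.24458165] [9.74815462e-01 2.23013032e-01 2.56380762e-06 4.80937673e-05]
```

View pics/scene0.png

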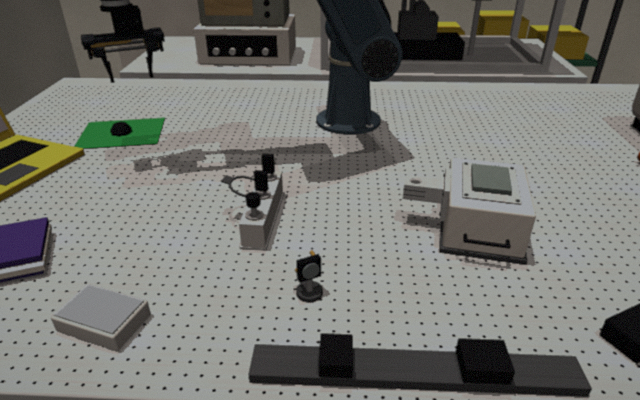

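View pics/top0.png

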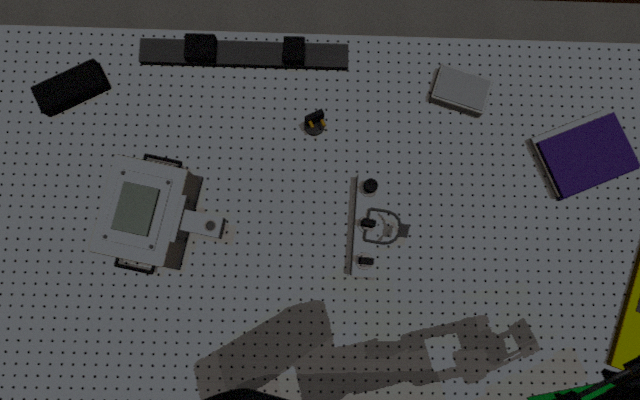

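The pictures show the linchpin in the rack's middle bore (top ~(369,223), ring pointing right to a tab at ~(404,230)) and the lug hole at about top (210,226), scene (416,182). I'll take magnified crops to get exact pixels.

Run:
```python
import cv2,numpy as np
t=cv2.imread("pics/top0.png");s=cv2.imread("pics/scene0.png")
f=lambda im,x,y,w,h:cv2.resize(im[y:y+h,x:x+w],(400,300),interpolation=cv2.INTER_CUBIC)
g=np.vstack([np.hstack([f(t,340,195,80,60),f(t,175,195,80,60)]),np.hstack([f(s,215,150,80,60),f(s,390,160,80,60)])])
cv2.imwrite("pics/crop1.png",g)
```

```text
(no output)
```

View pics/crop1.png

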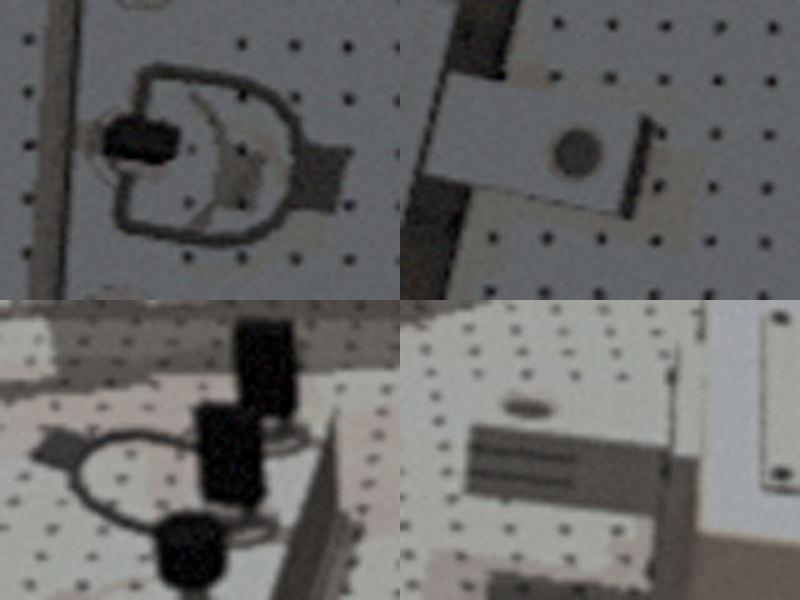

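```bash
cat > h.py <<'E'
import numpy as np
from rig import *
from scipy.spatial.transform import Rotation as R
def un(c,u,v,z):
    k=get_calibration(c);T=np.array(k["T"]);f=200/np.tan(np.radians(k["vertical_fov"]/2))
    d=T[:3,:3]@[(u-k["cx"])/f,(v-k["cy"])/f,1];p=T[:3,3];return p+d*(z-p[2])/d[2]
def pj(c,P):
    k=get_calibration(c);T=np.array(k["T"]);f=200/np.tan(np.radians(k["vertical_fov"]/2))
    q=T[:3,:3].T@(np.array(P)-T[:3,3]);return np.round([k["cx"]+f*q[0]/q[2],k["cy"]+f*q[1]/q[2]],1)
def row(P,yaw):
    o=get_obs();Rt=R.from_quat(o["tool_rot"]);
    G=R.from_matrix(np.array([[np.cos(yaw),np.sin(yaw),0],[np.sin(yaw),-np.cos(yaw),0],[0,0,-1]]).astype(float))
    return np.round(Rt.inv().apply(np.array(P)-o["position"])/0.08,2),np.round((Rt.inv()*G).as_rotvec()/(np.pi/2),3)
E
python3 - <<'E'
from h import *
def c(x,y,ox,oy): return ox+(x+.5)/5-.5, oy+(y+.5)/5-.5
show=lambda n,p:print(n,np.round(p,4))
hl=lambda n,cam,a,z:show(n,un(cam,*a,z))
hl("hole top","top",c(177,152,175,195),.1)
hl("hole scn","scene",c(127,108,390,160),.1)
A=[un("top",*c(*a,175,195),.1) for a in [(242,115),(218,213),(48,72),(25,178)]]
for a in A: show("lug",a)
d=(A[0]+A[1]-A[2]-A[3]);print("lug ang",np.degrees(np.arctan2(d[1],d[0])))
e=A[0]-A[1];print("lug w",np.linalg.norm(e),np.degrees(np.arctan2(e[1],e[0])))
hl("tab top","top",c(140,135,340,195),.122)
hl("tab mid","top",c(140,140,340,195),.1)
hl("tab scn topedge","scene",c(229,105,215,150),.122)
hl("tab scn mid","scene",c(231,155,215,150),.099)
hl("ringtab","top",c(322,180,340,195),.092)
hl("ringtab scn","scene",c(60,147,215,150),.092)
hl("plain","top",(365,260.5),.11)
hl("knob","top",(370.5,185.5),.112)
hl("plain s","scene",(268.3,165.5),.099)
hl("knob s","scene",(252.5,200),.1)
E
```

```text
hole top [0.5564 0.1381 0.1   ]
hole scn [0.5627 0.1397 0.1   ]
lug [0.5726 0.1117 0.1   ]
lug [0.5312 0.1197 0.1   ]
lug [0.5888 0.1939 0.1   ]
lug [0.544  0.2007 0.1   ]
lug ang -100.08893567292087
lug w 0.04216342277752056 -10.86384334192742
tab top [ 0.5692 -0.1908  0.122 ]
tab mid [ 0.5692 -0.1934  0.1   ]
tab scn topedge [ 0.5701 -0.191   0.122 ]
tab scn mid [ 0.5729 -0.1912  0.099 ]
ringtab [ 0.5546 -0.2724  0.092 ]
ringtab scn [ 0.5571 -0.2699  0.092 ]
plain [ 0.4893 -0.1875  0.11  ]
knob [ 0.6469 -0.1975  0.112 ]
plain s [ 0.5036 -0.1845  0.099 ]
knob s [ 0.6535 -0.1958  0.1   ]
```

```bash
python3 -c "
from h import *
print(row([.5695,-.192,.23],np.radians(82)))"
```

```text
(array([ 5.37, -2.56,  0.18]), array([ 0.   ,  0.   , -0.625]))
```

```bash
python3 -m inch '[0.3,-0.14,0,0,0,-0.08, 0.6,-0.28,0,0,0,-0.16, 0.9,-0.42,0,0,0,-0.24, 1,-0.48,0,0,0,-0.32, 1,-0.48,0,0,0,-0.4, 1,-0.48,0,0,0,-0.48, 1,-0.48,0,0,0,-0.56, 1,-0.48,0,0,0,-0.625]' 45 30; python3 -c "
from h import *
print(row([.5695,-.192,.23],np.radians(82)))"
```

```text
time: 1.57
position: [0.3273, -0.4933, 0.2447]
tool_rot: [0.752, 0.659, -0.0, 0.0]
ft_force: [0.3, -0.4, 0.4]
grip_width: 0.047
grip_force: 0.0
(array([4.13, 2.5 , 0.18]), array([0.   , 0.   , 0.004]))
```

```bash
M='python3 -m inch'
python3 -m inch '[0.3,0.2,0,0,0,0, 0.65,0.4,0,0,0,0, 1,0.6,0,0,0,0]' >/dev/null
python3 -m inch '[0.33,0.2,0,0,0,0, 0.66,0.4,0,0,0,0, 1,0.6,0,0,0,0]' >/dev/null
python3 -m inch '[0.33,0.2,0,0,0,0, 0.66,0.4,0,0,0,0, 1,0.6,0,0,0,0]' >/dev/null
python3 -m inch '[0.33,0.2,0,0,0,0, 0.66,0.4,0,0,0,0, 1,0.6,0,0,0,0, 1,0.6,0,0,0,0]'
python3 -c "
from h import *
print(row([.5695,-.192,.107],np.radians(82)))"
```

```text
time: 2.65
position: [0.5646, -0.1987, 0.2447]
tool_rot: [0.753, 0.658, 0.002, 0.0]
ft_force: [-0.1, -1.3, 0.3]
grip_width: 0.0453
grip_force: 0.0
(array([0.09, 0.04, 1.72]), array([ 0.001, -0.001,  0.003]))
```

```bash
python3 -m inch '[0.05,0,0.2,0,0,0, 0.05,0.05,0.5,0,0,0, 0.05,0.05,0.8,0,0,0, 0.05,0.05,0.8,0,0,0, 0.05,0.05,0.8,0,0,0, 0.05,0.05,0.8,0,0,0]'
python3 - <<'E'
from h import *
import cv2
print(row([.5695,-.192,.107],np.radians(82)))
s=camera("scene");t=camera("top")
f=lambda im,x,y,w,h:cv2.resize(im[y:y+h,x:x+w,::-1],(400,400),interpolation=cv2.INTER_CUBIC)
cv2.imwrite("pics/c2.png",np.hstack([f(s,210,120,90,90),f(t,330,180,90,90)]))
E
```

```text
time: 3.15
position: [0.5666, -0.2005, 0.1815]
tool_rot: [0.755, 0.656, 0.0, 0.001]
ft_force: [0.3, -0.2, 0.2]
grip_width: 0.045
grip_force: 0.0
(array([0.11, 0.02, 0.93]), array([ 0.001,  0.   , -0.   ]))
```

View pics/c2.png

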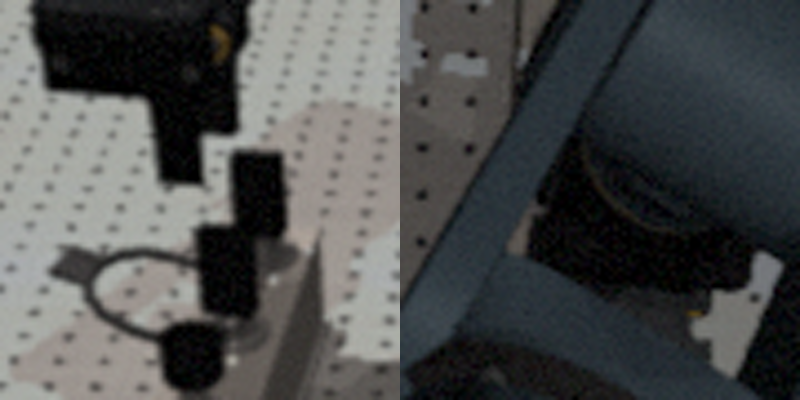

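The scene crop shows the near finger at crop x≈180, left of (short in y of) the linchpin's grip tab at ≈227, consistent with the 9 mm still to go in tool x; the top view is blocked by the arm.

```bash
python3 -m inch '[0.06,0.01,0,0,0,0, 0.11,0.02,0,0,0,0, 0.11,0.02,0.1,0,0,0, 0.11,0.02,0.1,0,0,0]'
python3 - <<'E'
from h import *
print(row([.5695,-.192,.107],np.radians(82)))
o=get_obs();p=o["position"]
m=cut_out("scene","linchpin") if camera("scene") is not None else 0
print([(d["conf"],d["bbox"]) for d in m])
for y in (-.010,.010): print(pj("scene",p+[.0225+.005,y,-.022]))
print("pin tab top corners",[pj("scene",[.577,-.192+y,.122]) for y in (-.014,.014)])
E
```

```text
time: 3.58
position: [0.5685, -0.1906, 0.1717]
tool_rot: [0.754, 0.656, -0.0, -0.001]
ft_force: [0.2, -0.5, 0.1]
grip_width: 0.0448
grip_force: 0.0
(array([-0.02,  0.02,  0.81]), array([-0.001, -0.   ,  0.001]))
[(0.62, [222.3, 170.9, 272.6, 202.2])]
[253.  164.7]
[262.6 164.9]
pin tab top corners [array([252.9, 172. ]), array([266. , 172.3])]
```

```bash
python3 -m inch '[0,0.02,0.2,0,0,0, 0,0.02,0.45,0,0,0, 0,0.02,0.65,0,0,0, 0,0.02,0.8,0,0,0, 0,0.02,0.8,0,0,0, 0,0.02,0.8,0,0,0]'
python3 -m inch '[0,0,0,0,0,0, 0,0,0,0,0,0, 0,0,0,0,0,0, 0,0,0,0,0,0, 0,0,0,0,0,0, 0,0,0,0,0,0]' 5 40
```

```text
time: 4.18
position: [0.5703, -0.1915, 0.1081]
tool_rot: [0.755, 0.656, -0.0, -0.001]
ft_force: [0.6, 0.2, 0.4]
grip_width: 0.045
grip_force: 0.0
time: 4.68
position: [0.5703, -0.1915, 0.1089]
tool_rot: [0.755, 0.656, -0.0, -0.0]
ft_force: [-0.8, 0.9, 3.8]
grip_width: 0.014
grip_force: 39.9
```

```bash
python3 -m inch '[0,0,-0.1,0,0,0, 0,0,-0.25,0,0,0, 0,0,-0.5,0,0,0, 0,0,-0.75,0,0,0, 0,0,-1,0,0,0]'
python3 -m inch '[0,0,-0.25,0,0,0, 0,0,-0.5,0,0,0, 0,0,-0.5,0,0,0, 0,0,-0.5,0,0,0]'
python3 - <<'E'
from h import *
import cv2
s=camera("scene");t=camera("top")
f=lambda im,x,y,w,h:cv2.resize(im[y:y+h,x:x+w,::-1],(400,400),interpolation=cv2.INTER_CUBIC)
cv2.imwrite("pics/c3.png",np.hstack([f(s,200,90,100,100),f(t,330,180,100,100)]))
p=get_obs()["position"]
print(row([.558,.1385,.22],np.radians(80)), [pj("scene",p+np.array(a)) for a in ([0,0,-.047],[0,0,-.101],[-.01,-.077,-.017])])
E
```

```text
time: 5.1
position: [0.5704, -0.1913, 0.19]
tool_rot: [0.755, 0.656, 0.0, -0.0]
ft_force: [1.2, 0.4, -2.4]
grip_width: 0.0137
grip_force: 39.9
time: 5.43
position: [0.5712, -0.1918, 0.2302]
tool_rot: [0.755, 0.656, 0.001, 0.002]
ft_force: [0.2, -0.5, -3.1]
grip_width: 0.0135
grip_force: 39.9
(array([ 4.06, -0.72,  0.1 ]), array([-0.001, -0.   ,  0.022])) [array([258.5, 145.6]), array([260.3, 168.6]), array([221.2, 129.6])]
```

View pics/c3.png

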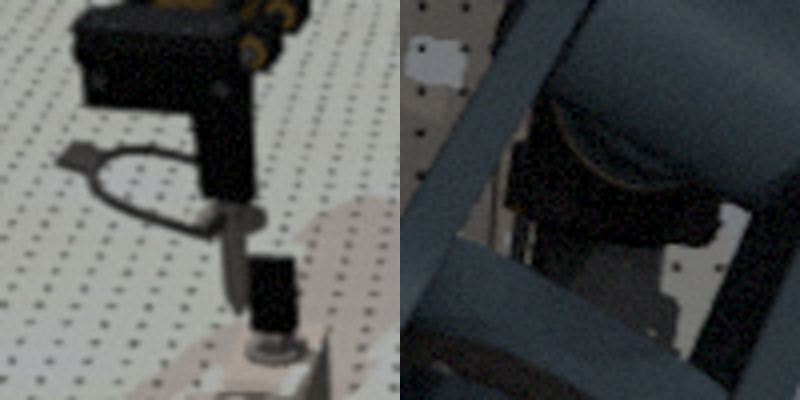

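Pin held upright, tip at scene ≈(259,167), ring toward the left and open, as predicted from the TCP. Carry to the lug.

```bash
python3 -m inch '[0.2,-0.04,0,0,0,0, 0.6,-0.1,0,0,0,0, 1,-0.18,0,0,0,0]' >/dev/null
python3 -m inch '[0.4,-0.07,0,0,0,0, 0.8,-0.14,0,0,0,0, 1,-0.18,0,0,0,0]' >/dev/null
python3 -m inch '[0.4,-0.07,0,0,0,0, 0.8,-0.14,0,0,0,0, 1,-0.18,0,0,0,0]' >/dev/null
python3 -m inch '[0.4,-0.07,0,0,0,0.01, 0.7,-0.14,0,0,0,0.02, 0.9,-0.18,0,0,0,0.02, 1,-0.18,0,0,0,0.02, 1,-0.18,0,0,0,0.02, 1,-0.18,0,0,0,0.02]'
python3 - <<'E'
from h import *
import cv2
s=camera("scene")
cv2.imwrite("pics/c4.png",cv2.resize(s[90:210,350:510,::-1],(800,600),interpolation=cv2.INTER_CUBIC))
p=get_obs()["position"]
print(row([.558,.1385,.22],np.radians(80)), [pj("scene",p+np.array(a)) for a in ([0,0,-.047],[0,0,-.101],[-.01,-.077,-.017])],pj("scene",[.558,.1385,.1]))
E
```

```text
time: 6.78
position: [0.5574, 0.1335, 0.2277]
tool_rot: [0.764, 0.645, -0.001, -0.0]
ft_force: [0.0, -0.3, -2.6]
grip_width: 0.0137
grip_force: 39.9
(array([ 0.07, -0.01,  0.1 ]), array([-0.001,  0.001,  0.002])) [array([415.4, 145.8]), array([412.8, 168.9]), array([378.5, 129.7])] [414.2 180.1]
```

View pics/c4.png

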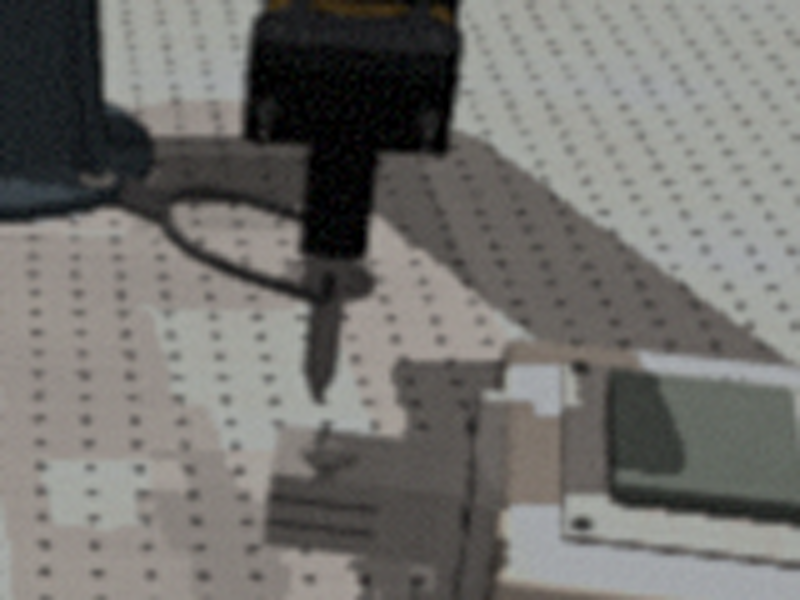

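The tip shows at scene ≈(414,170), and the hole at ≈(415,181) under the shadow. Both image and kinematics say +5 mm in tool x, so I correct and go down gently.

```bash
python3 -m inch '[0.04,0,0,0,0,0, 0.07,-0.01,0.05,0,0,0, 0.07,-0.01,0.15,0,0,0, 0.07,-0.01,0.25,0,0,0, 0.07,-0.01,0.25,0,0,0, 0.07,-0.01,0.25,0,0,0]'
python3 -m inch '[0,0,0.08,0,0,0, 0,0,0.16,0,0,0, 0,0,0.24,0,0,0, 0,0,0.24,0,0,0]'
```

```text
time: 7.33
position: [0.5574, 0.1387, 0.2074]
tool_rot: [0.765, 0.644, -0.001, -0.001]
ft_force: [-0.1, 0.4, -2.7]
grip_width: 0.0134
grip_force: 39.9
time: 7.67
position: [0.557, 0.1389, 0.1877]
tool_rot: [0.765, 0.644, -0.001, -0.001]
ft_force: [0.8, 0.2, -3.2]
grip_width: 0.0133
grip_force: 39.9
```

```bash
python3 -m inch '[0,0,0.1,0,0,0, 0,0,0.2,0,0,0, 0,0,0.3,0,0,0, 0,0,0.4,0,0,0, 0,0,0.4,0,0,0]'
python3 - <<'E'
from h import *
import cv2
s=camera("scene")
cv2.imwrite("pics/c5.png",cv2.resize(s[110:230,350:510,::-1],(800,600),interpolation=cv2.INTER_CUBIC))
print(row([.558,.1385,.147],np.radians(80)))
E
```

```text
time: 8.08
position: [0.5568, 0.1389, 0.1552]
tool_rot: [0.765, 0.644, -0.002, -0.001]
ft_force: [-0.5, -0.8, -2.7]
grip_width: 0.0137
grip_force: 39.9
(array([-0.  ,  0.01,  0.11]), array([-0.002,  0.   ,  0.002]))
```

View pics/c5.png

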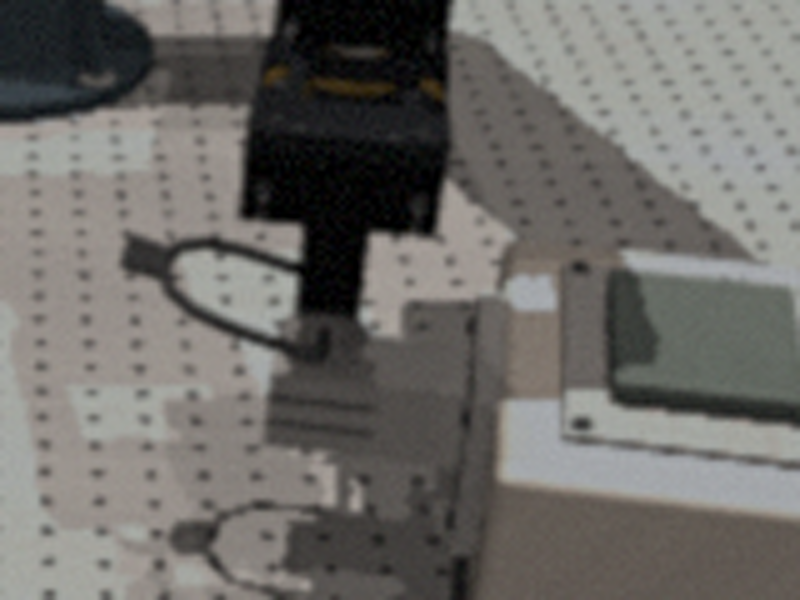

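The pin is in the hole with the collar just above the lug (crop ≈(330,335)); ring open, pointing past the free end (tab at scene ≈(379,161)).

```bash
python3 -m inch '[0,0,0.03,0,0,0, 0,0,0.06,0,0,0, 0,0,0.09,0,0,0, 0,0,0.09,0,0,0]'
```

```text
time: 8.47
position: [0.558, 0.139, 0.1499]
tool_rot: [0.765, 0.644, -0.0, -0.0]
ft_force: [-0.8, -0.2, -2.1]
grip_width: 0.0137
grip_force: 39.9
```

```bash
python3 -m inch '[0,0,0.02,0,0,0, 0,0,0.04,0,0,0, 0,0,0.05,0,0,0, 0,0,0.05,0,0,0]'
```

```text
time: 8.8
position: [0.5583, 0.1391, 0.1469]
tool_rot: [0.765, 0.644, 0.0, 0.0]
ft_force: [-1.6, 0.1, 3.3]
grip_width: 0.0138
grip_force: 39.9
```

```bash
python3 -m inch '[0,0,0,0,0,0, 0,0,0,0,0,0, 0,0,0,0,0,0, 0,0,0,0,0,0]' 45
python3 -m inch '[0,0,-0.1,0,0,0, 0,0,-0.3,0,0,0, 0,0,-0.5,0,0,0, 0,0,-0.75,0,0,0, 0,0,-0.75,0,0,0]'
python3 -m inch '[-0.3,0,0,0,0,0, -0.6,0,0,0,0,0, -0.95,0,0,0,0,0, -0.95,0,0,0,0,0, -0.95,0,0,0,0,0, -0.95,0,0,0,0,0]' 0 20
python3 - <<'E'
from h import *
import cv2
s=camera("scene")
cv2.imwrite("pics/c6.png",cv2.resize(s[110:230,350:510,::-1],(800,600),interpolation=cv2.INTER_CUBIC))
print(row([.5446,.0622,.156],np.radians(80)))
p=get_obs()["position"];print(pj("scene",p+[0,0,-.022]),pj("scene",[.5446,.0632,.13]))
E
```

```text
time: 9.13
position: [0.5583, 0.139, 0.1462]
tool_rot: [0.765, 0.644, 0.0, 0.0]
ft_force: [0.0, -0.2, -0.1]
grip_width: 0.0326
grip_force: 0.0
time: 9.55
position: [0.5607, 0.1393, 0.2103]
tool_rot: [0.765, 0.644, 0.003, 0.002]
ft_force: [0.6, -0.5, 1.0]
grip_width: 0.0447
grip_force: 0.0
time: 10.05
position: [0.5452, 0.0643, 0.206]
tool_rot: [0.765, 0.644, 0.0, -0.0]
ft_force: [0.3, -0.4, 0.5]
grip_width: 0.0131
grip_force: 0.0
(array([-0.03, -0.  ,  0.63]), array([-0.   , -0.   ,  0.003]))
[381.9 141.3] [379.5 164.1]
```

View pics/c6.png

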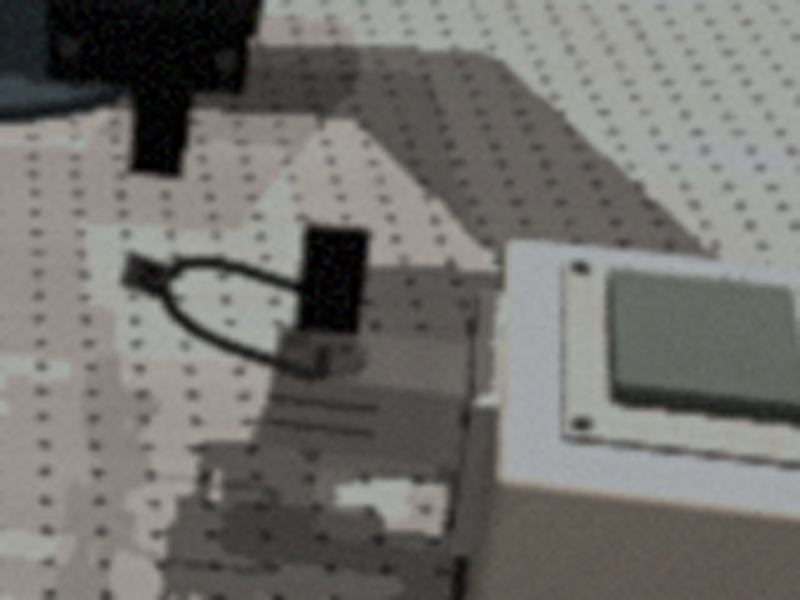

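The pin stands seated in the lug, released; the ring tab is at scene ≈(379,164), exactly where predicted. Now press it.

```bash
python3 -m inch '[-0.03,0,0.15,0,0,0, -0.03,0,0.35,0,0,0, -0.03,0,0.55,0,0,0, -0.03,0,0.6,0,0,0, -0.03,0,0.6,0,0,0]'
python3 -m inch '[0,0,0.08,0,0,0, 0,0,0.16,0,0,0, 0,0,0.24,0,0,0, 0,0,0.32,0,0,0, 0,0,0.4,0,0,0, 0,0,0.48,0,0,0, 0,0,0.56,0,0,0, 0,0,0.64,0,0,0, 0,0,0.72,0,0,0, 0,0,0.8,0,0,0, 0,0,0.88,0,0,0, 0,0,0.88,0,0,0]'
python3 - <<'E'
from h import *
import cv2
s=camera("scene")
cv2.imwrite("pics/c7.png",cv2.resize(s[110:230,350:510,::-1],(800,600),interpolation=cv2.INTER_CUBIC))
E
```

```text
time: 10.52
position: [0.5439, 0.0628, 0.1569]
tool_rot: [0.764, 0.645, -0.001, -0.001]
ft_force: [-0.0, -0.0, -0.1]
grip_width: 0.0005
grip_force: 0.0
time: 11.52
position: [0.5439, 0.0618, 0.0863]
tool_rot: [0.765, 0.644, -0.001, -0.001]
ft_force: [-0.9, 0.4, 0.2]
grip_width: 0.0008
grip_force: 0.0
```

View pics/c7.png

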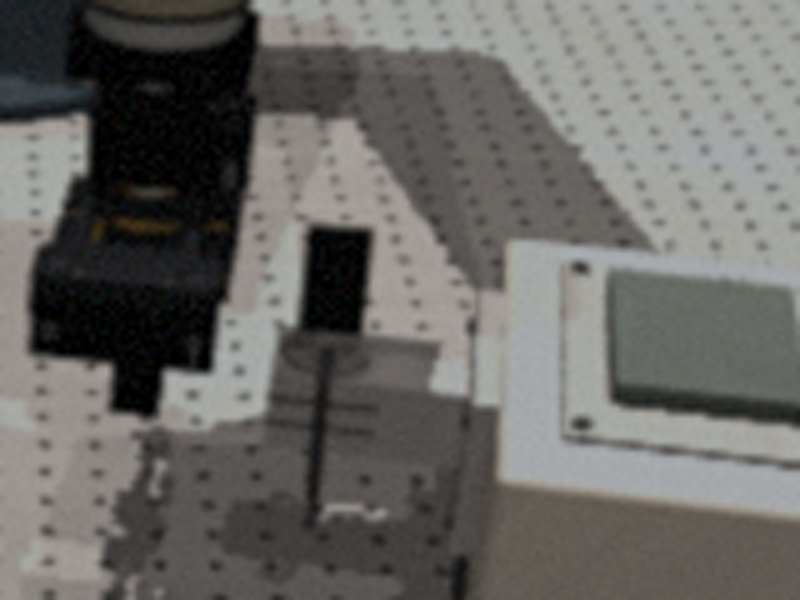

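The ring now hangs vertically around the lug (wire from crop (325,345) to (310,520)), and the pin is still seated. Retract and hand in.

```bash
python3 -m inch '[0,0,-0.3,0,0,0, 0,0,-0.6,0,0,0, 0,0,-1,0,0,0, 0,0,-1,0,0,0, 0,0,-1,0,0,0, 0,0,-1,0,0,0]'
python3 -c "
from rig import *
print(hand_in())"
```

```text
time: 12.07
position: [0.5444, 0.0618, 0.1678]
tool_rot: [0.765, 0.644, -0.0, -0.0]
ft_force: [-0.3, -0.7, -0.6]
grip_width: 0.0003
grip_force: 0.0
the job is handed in; nothing more can be done
None
```

The linchpin is seated in the lug's hole with its ring snapped shut around the lug (last picture), the arm is backed off, and the job was handed in at about 12 s; no verdict was returned.

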